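# Turn the sample cup mouth-up and stand the tall check standard in it

### The arm

A 6-joint arm with a two-finger parallel gripper is mounted at the origin on the work surface. World frame = base frame: x ahead of the robot, y to its left, z up, the work surface at z = 0. Lengths are in mm, angles in rad, forces in N, time in s.
With the tool pointing down it reaches from about 275 to 825 mm from the base axis. Payload 5.2 kg.
Tool frame: the origin (TCP) lies at the very end of the fingers, on their centre line; the grasp point (between the pads) lies 19 mm behind it; z points along the fingers, y is the direction in which the jaws open and shut (so a half turn about z gives the same grasp; the last joint's range is limited). The gripper opens to 93 mm and grips with 3 to 60 N. Pads are 15 mm wide; open, the fingers measure 128 mm over their backs; the gripper's body (75 mm by 188 mm) begins 65 mm behind the grasp point.
Start: joints at [-1.408, 0.259, 1.535, -0, 1.348, -0.203], TCP at [196.754, -513.608, 218.653] pointing down, gripper open.
Joint ranges: [-3.14, 3.14], [-0.91, 2.08], [0.19, 2.58], [-1.22, 4.36], [0.22, 2.71], [-3.12, 3.12]. Speed limits (rad/s): [2.57, 2.57, 3.14, 3.14, 3.14, 3.14].

### API

Orientations are given as [roll, pitch, yaw] about the fixed x, y, z axes, in that order (R = Rz(yaw) Ry(pitch) Rx(roll)).
In Python, from bench import robot gives the robot as it stands. The module is installed in compiled form; this text tells all that it offers. Calls block until the motion is done:
- robot.move_ptp(position, orientation): joint-space move of the TCP to a pose.
- robot.move_linear(position, ori=None, speed=150, f_stop=None): straight line of the TCP; ori=None keeps the orientation; speed is the mean speed in mm/s. With f_stop (N) it stops when the force on the tool has changed by that much, and returns True; else False.
- robot.move_j(angles): joint-space move.
- robot.move_gripper(opening): opening from 0.0 (shut) to 1.0 (fully open); the grip force is fixed at half the most; returns when the fingers have stopped.
- robot.sleep(seconds).
- robot.inverse_kinematics(position, orientation): joint angles nearest the present ones, or None.
- robot.get_image(name): name is "scene" or "top" or "wrist"; returns a dict with "img" (420x560x3 uint8, blue, green, red), "fovy" (degrees; the focal length in pixels is half the picture's height over the tangent of half this angle, whatever the lens; pixels are square), "cx", "cy" (the principal point, pixels), "k1" (the pictures are not rectified: a ray, as slopes to the right and down, at radius r is drawn at 1 + k1 r^2 times it, then the intrinsics apply), "eye" and "orientation" of the camera in the world. Camera axes: x right, y down, z forward; pixel columns grow to the right and rows downward; lengths in mm; the calibration is good to about 2 mm. A picture is of the moment at which its call begins. There is no depth.
A pose or a line that the arm cannot do raises robot.MotionError and nothing moves.
- robot.hand_in(): hands the job in, once; it reports no verdict.
Readings, each from a call of its own:
- robot.current_t(): time.
- robot.current_qpos(): joint angles.
- robot.current_joint_vel(): joint speeds.
- robot.current_joint_efforts(): joint torques, N m.
- robot.current_tcp_pos(): TCP position.
- robot.current_eef_rot(): TCP orientation.
- robot.current_contact_force(): force on the tool from outside, world axes, zero at the start.
- robot.current_ft_torque(): the same for the moment, N m.
- robot.current_gripper_width(): opening from 0.0 (shut) to 1.0 (fully open).
Only numpy, scipy, OpenCV 4.12 (cv2) and the standard library are available. Lean on these libraries where they do the work, as an engineer would, in place of code of your own. Each camera call takes 0.05 s, during which the arm holds its last target.

### The job

First swing the sample chest's lid up until its spring hinges hold it open by themselves. Then turn the square metal cup, which stands upside down on the bench, so that it stands mouth-up on the bench (tipping it over with a push and raising it by its rim will do). Last, take the check standard with the tall stem from the chest, set it upright on the floor inside the cup without dropping it, and let go; leave the short standard in the chest and do not disturb the jar or the plain steel disc on the bench.

Things in the scene. Friction and masses are not known exactly. Their poses are not given: they have to be found in the camera images.
- chest: Grey metal sample chest, white lid, fixed: 190 mm (its x) by 230 mm (its y) by 150 mm high without the lid, walls and floor 6 mm. It stands left or right of the cup; a white box is on the other side. Origin: centre of its underside, on the bench; x points from its front (bar side) to its hinge side, away from the robot; z up. Two standards stand on its floor, about 100 mm apart along its y.
- lid (a joint): Lid angle in rad: 0 closed; it swings up about the chest's far (+x) top edge, away from the robot, to a stop at 1.75. Plate 190 x 230 x 8 mm, 0.7 kg, spring hinges: let go below about 1.1 it falls shut, beyond that the springs carry it to the stop and hold it. Under 2 N at the bar lifts it.
- lid_hinge (a point): A fixed point on the lid's hinge axis, half way along the chest's y; 95 mm behind the chest's centre and 150 mm above the bench. The axis runs along the chest's y.
- lid_bar (a point): Centre of the lid's round steel pull bar: 12 mm diameter, 120 mm long along the chest's y, 40 mm in front of the lid's front edge, held by an arm at each end (104 mm clear between the arms, 34 mm gap to the lid edge). 230 mm from the hinge axis and 4 mm above it when closed; moves with the lid.
- cup: Square-sided aluminium cup with thin black rubber edges, 72 x 72 mm outside, 104 mm tall, walls 3 mm, closed end 4 mm, about 0.26 kg, one face roughly towards the robot. Origin: centre of its open mouth (rim plane). z runs from the mouth to the closed end: up at the start (upside down), down once it stands mouth-up, origin then 104 mm above the bench. x, y square to the sides.
- cup_end (a point): Centre of the outside of the cup's closed end, 104 mm from the mouth. Pushed near this end while upside down, the cup (friction coefficient about 0.9) tips about its lower edge rather than slides; past about 30 degrees it falls on its side and stays there. Lying, lifted by the rim, it tips about the closed end's lower edge and past about 45 degrees falls upright onto its closed end.
- tall_standard: Steel check standard with the tall stem: a disc 42 mm in diameter and 18 mm thick with a plain 12 mm diameter stem up its middle, 130 mm tall overall, about 0.26 kg. Origin: centre of the disc's underside; z up along the stem. It stands on the chest's floor.
- short_standard: The same disc with a short stem, 65 mm tall overall; stays standing in the chest. Origin: centre of the disc's underside; z up along the stem.
- stabiliser: White stabiliser box, fixed on the bench, 180 x 200 x 158 mm high, on the opposite side of the cup from the chest; leave alone. Origin: centre of its underside.
- jar: White jar with a grey cap, 52 mm in diameter, 70 mm tall, on the bench to one side of the cup; leave alone. Origin: centre of its underside.
- coupon: Plain steel disc, 44 mm in diameter, 30 mm tall, on the bench to one side of the cup; leave alone. Origin: centre of its underside.
Things that resemble listed ones, but are neither listed nor needed, are in the scene too. Leave any red or yellow look-alike of the cup alone.

How it is judged:
By the outcome, as a careful person would: the job done as asked, in the order asked, and still so for the second after the job is handed in, with the robot touching nothing.
It also fails if it takes over 72 s, if anything falls off the work surface, if the arm or the gripper's body presses on something with over 40 N, if the wrist force passes 120 N, or if a joint passes its speed limit or range.

## Working session

There is one attempt and no reset: what is moved stays moved. The work goes in short steps, each a Python script; the robot and the scene stay as the last script left them, time stands still between calls to the robot, and variables do not carry over. Pictures are saved under pics/ and viewed, and the job is handed in when it is done.

```bash
mkdir -p pics; ls; cat > h.py <<'E'
import numpy as np, cv2
from scipy.spatial.transform import Rotation as R
from bench import robot
def snap(name,fn):
    d=robot.get_image(name); cv2.imwrite('pics/'+fn+'.png',d['img'])
    np.save('pics/'+fn+'.npy',{k:v for k,v in d.items()},allow_pickle=True)
    return d
def load(fn): return np.load('pics/'+fn+'.npy',allow_pickle=True).item()
def K(d):
    h=d['img'].shape[0]; f=h/2/np.tan(np.radians(d['fovy'])/2); return f
def cam(d):
    o=np.array(d['orientation'],float)
    Rm=R.from_euler('xyz',o).as_matrix() if o.shape==(3,) else o
    return Rm,np.array(d['eye'],float)
def ray(d,u,v):
    f=K(d); xd=(u-d['cx'])/f; yd=(v-d['cy'])/f; x,y=xd,yd
    for _ in range(30):
        s=1+d['k1']*(x*x+y*y); x,y=xd/s,yd/s
    Rm,e=cam(d); r=Rm@np.array([x,y,1]); return e,r/np.linalg.norm(r)
def onz(d,u,v,z):
    e,r=ray(d,u,v); return e+r*(z-e[2])/r[2]
def proj(d,p):
    Rm,e=cam(d); c=Rm.T@(np.array(p,float)-e); x,y=c[0]/c[2],c[1]/c[2]; s=1+d['k1']*(x*x+y*y); f=K(d)
    return np.array([d['cx']+f*x*s,d['cy']+f*y*s])
def tri(*a):
    A=np.zeros((3,3));b=np.zeros(3)
    for d,u,v in a:
        e,r=ray(d,u,v);M=np.eye(3)-np.outer(r,r);A+=M;b+=M@e
    return np.linalg.solve(A,b)
E
python3 - <<'E'
from h import *
for n in ["scene","top","wrist"]:
    d=snap(n,n+'0'); print(n,{k:v for k,v in d.items() if k!='img'})
print(robot.current_t(),robot.current_eef_rot(),robot.current_tcp_pos())
E
```

```text
pics
scene {'fovy': 56.07769854823703, 'cx': 279.9721887592963, 'cy': 209.9125611583703, 'k1': -0.06802660849312939, 'eye': array([ 578.0810352 , -246.07830284,  916.87161014]), 'orientation': array([-2.80463277, -0.00300653,  0.41576004])}
top {'fovy': 52.32495564327742, 'cx': 277.45451747389825, 'cy': 204.6183179643074, 'k1': -0.12753112223092816, 'eye': array([ 360.1307783 ,  -19.86435514, 1153.64532875]), 'orientation': array([-3.0093698 ,  0.01756116, -1.58447033])}
wrist {'fovy': 63.73772587251811, 'cx': 273.94831238813276, 'cy': 204.66865002561778, 'k1': -0.06376042886940371, 'eye': array([ 270.11242609, -485.38500561,  382.07370378]), 'orientation': array([ 2.85795612e+00,  3.94309789e-04, -1.20506460e+00])}
0.15 [-3.14024418e+00 -3.00705408e-04  3.65790458e-01] [ 196.68711043 -513.19330674  218.01183612]
```

View pics/scene0.png

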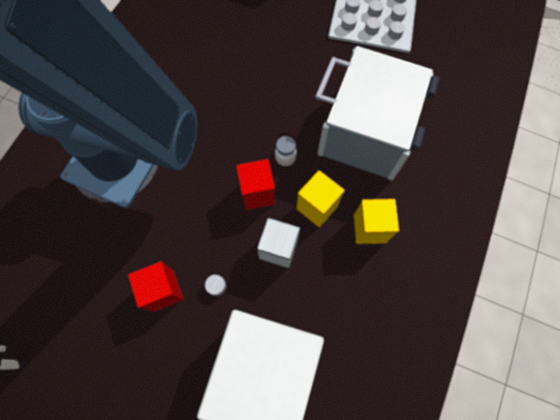

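View pics/top0.png

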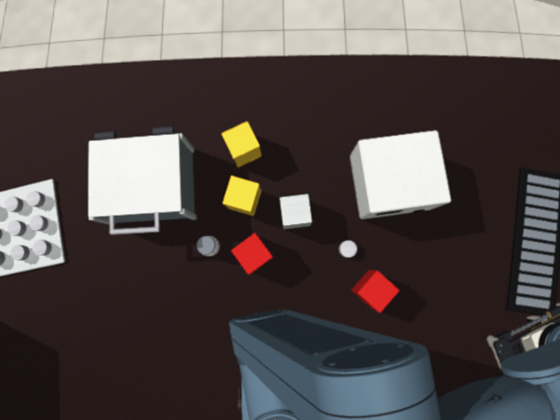

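View pics/wrist0.png

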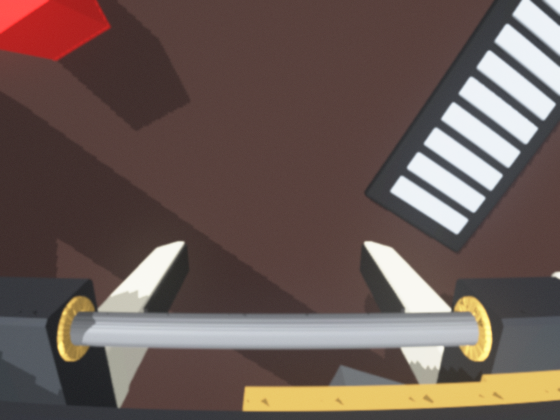

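Top view: the chest is at about (137,177) with its bar at (134,225). The box is at (400,172), the jar at (207,245) and the coupon at (348,249). There are five square cups: grey (296,210), yellow (242,193) and (242,143), red (252,253) and (376,290). Only the grey aluminium one fits the description, so I'll enlarge it and measure.

```bash
cat > m.py <<'E'
from h import *
T=load('top0');S=load('scene0')
def masks(d):
    hsv=cv2.cvtColor(d['img'],cv2.COLOR_BGR2HSV);h,s,v=cv2.split(hsv)
    return {'bright':((s<60)&(v>140)).astype(np.uint8)*255,'yellow':((h>20)&(h<35)&(s>120)&(v>160)).astype(np.uint8)*255,'red':(((h<8)|(h>172))&(s>150)&(v>150)).astype(np.uint8)*255}
for nm,d in (('top',T),('scene',S)):
  for k,m in masks(d).items():
    m=cv2.morphologyEx(m,cv2.MORPH_OPEN,np.ones((3,3)))
    for c in cv2.findContours(m,cv2.RETR_EXTERNAL,cv2.CHAIN_APPROX_NONE)[0]:
        a=cv2.contourArea(c)
        if 150<a<20000:
            r=cv2.minAreaRect(c);q=cv2.approxPolyDP(c,0.05*cv2.arcLength(c,True),True)[:,0]
            z=104 if k!='bright' or a<2500 else 158
            P=[np.round(onz(d,*p,z)[:2]).astype(int).tolist() for p in q]
            print(nm,k,int(a),[round(x) for x in r[0]],q.tolist(),z,P)
a=cv2.resize(T['img'][110:310,180:420],None,fx=3,fy=3,interpolation=cv2.INTER_CUBIC);cv2.imwrite('pics/crop_top.png',a)
E
python3 m.py
```

```text
top bright 197 [348, 248] [[345, 241], [340, 245], [340, 251], [351, 256], [356, 247], [353, 242]] 104 [[407, -168], [398, -155], [383, -155], [370, -181], [392, -194], [405, -187]]
top bright 778 [295, 210] [[307, 194], [280, 198], [284, 225], [311, 221]] 104 [[525, -77], [516, -10], [449, -19], [458, -85]]
top bright 4725 [26, 227] [[52, 180], [0, 192], [0, 275], [63, 261]] 158 [[564, 556], [536, 701], [327, 688], [364, 516]]
top bright 7810 [134, 184] [[178, 134], [89, 141], [89, 219], [183, 213]] 158 [[670, 236], [660, 463], [465, 453], [476, 220]]
top bright 6511 [399, 172] [[436, 131], [358, 141], [360, 215], [450, 200]] 158 [[668, -394], [644, -200], [465, -197], [497, -416]]
top yellow 823 [240, 193] [[231, 176], [223, 203], [250, 211], [258, 184]] 104 [[574, 112], [506, 132], [485, 65], [553, 45]]
top yellow 778 [240, 140] [[247, 122], [222, 133], [233, 157], [258, 146]] 104 [[715, 72], [687, 136], [623, 107], [651, 44]]
top red 867 [378, 291] [[375, 272], [358, 293], [380, 311], [397, 289]] 104 [[330, -239], [280, -196], [236, -248], [288, -292]]
top red 836 [251, 253] [[25
[... 686 characters left out ...]
432, 70]] 158 [[431, 400], [485, 230], [672, 243], [662, 468]]
scene bright 3411 [372, 21] [[336, 1], [330, 36], [409, 50], [415, 0]] 158 [[375, 577], [402, 462], [593, 503], [560, 670]]
scene yellow 1052 [380, 215] [[362, 201], [365, 231], [398, 230], [394, 199]] 104 [[623, 108], [652, 46], [717, 77], [686, 141]]
scene yellow 1020 [321, 191] [[318, 171], [299, 194], [325, 212], [343, 189]] 104 [[506, 136], [489, 67], [557, 51], [574, 118]]
scene red 1212 [150, 284] [[161, 262], [129, 274], [138, 306], [171, 293]] 104 [[284, -192], [234, -242], [285, -291], [334, -240]]
scene red 919 [255, 176] [[268, 160], [237, 165], [242, 193], [273, 188]] 104 [[391, 115], [332, 75], [372, 18], [430, 56]]
```

```bash
python3 - <<'E'
from h import *
S=load('scene0')
cv2.imwrite('pics/crop_scene.png',cv2.resize(S['img'][30:310,180:450],None,fx=2.1,fy=2.1,interpolation=cv2.INTER_CUBIC))
T=load('top0')
cv2.imwrite('pics/crop_chest.png',cv2.resize(T['img'][110:260,70:220],None,fx=4,fy=4,interpolation=cv2.INTER_CUBIC))
E
```

```text
(no output)
```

View pics/crop_top.png

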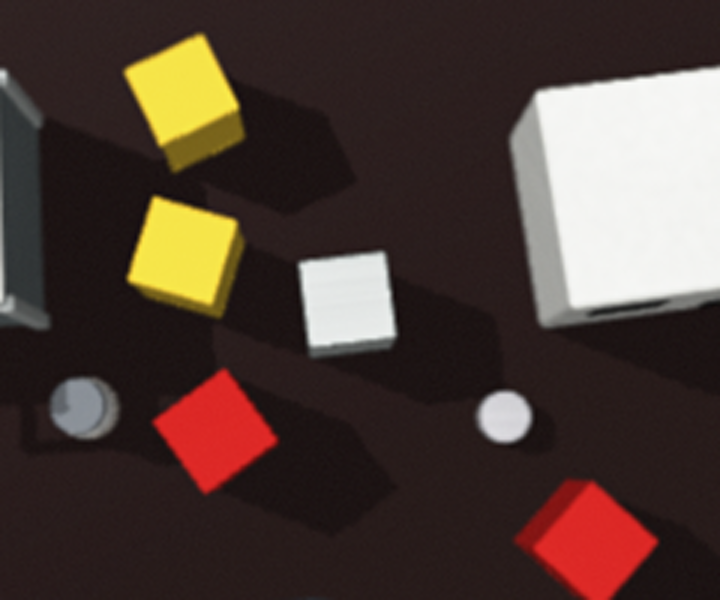

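View pics/crop_scene.png

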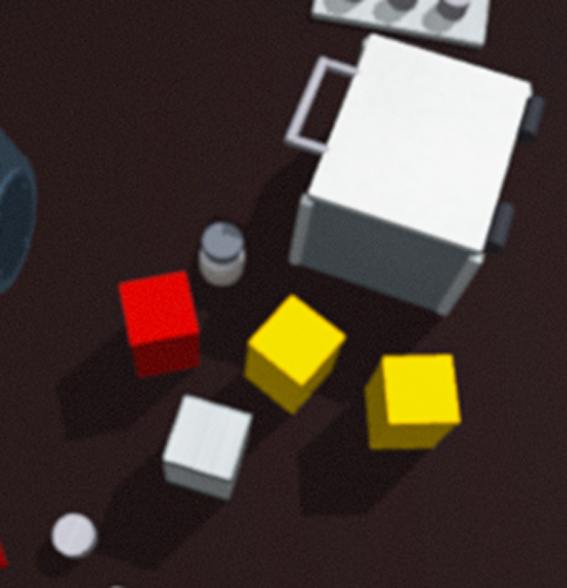

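View pics/crop_chest.png

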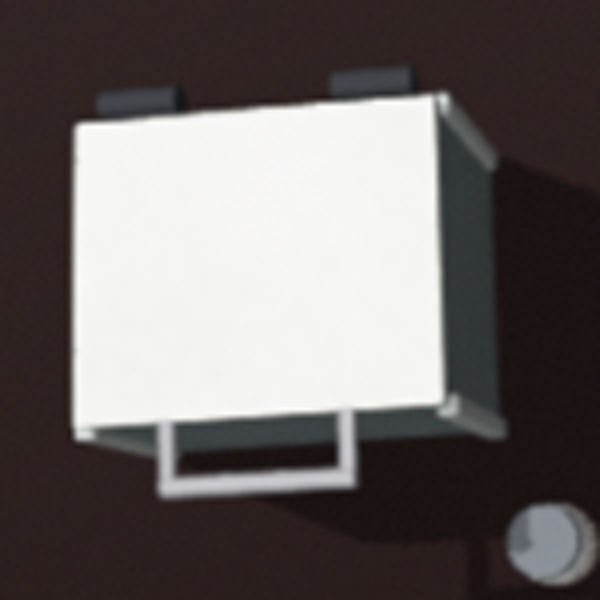

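Both crops agree: the grey metal block at top (296,210) / scene (278,238) is the only uncoloured cup, at about (487,-45) with faces 67-72 mm. Next I measure the chest, bar, jar and coupon from both views, then check IK for the lid swing.

```bash
cat >> h.py <<'E'
def ori(fwd,t,jaw_lat=True,flip=1):
    """fwd: heading angle; t: forward tilt from straight down; jaw lateral or in the tilt plane"""
    f=np.array([np.cos(fwd),np.sin(fwd),0]);k=np.array([0,0,1.]);l=np.cross(k,f)
    z=np.sin(t)*f-np.cos(t)*k
    y=flip*(l if jaw_lat else np.cos(t)*f+np.sin(t)*k)
    return R.from_matrix(np.c_[np.cross(y,z),y,z]).as_euler('xyz')
E
python3 - <<'E'
from h import *
T=load('top0');S=load('scene0')
# lid corners, crop->px: order far-left(+y), far-right, near-right, near-left
t=[(75/4+70,125/4+110),(435/4+70,95/4+110),(445/4+70,403/4+110),(75/4+70,430/4+110)]
s=[(p[0]/2.1+180,p[1]/2.1+30) for p in [(530,83),(480,256),(310,198),(371,36)]]
for a,b in zip(t,s):
    print('lid',onz(T,*a,158)[:2].round(),onz(S,*b,158)[:2].round(),tri((T,*a),(S,*b)).round())
t=[(161/4+70,491/4+110),(352/4+70,477/4+110)]; s=[(p[0]/2.1+180,p[1]/2.1+30) for p in [(322,61),(291,138)]]
for a,b in zip(t,s): print('bar',onz(T,*a,154)[:2].round(),onz(S,*b,154)[:2].round(),tri((T,*a),(S,*b)).round())
print('coupon',onz(T,348,248.5,30).round(),onz(S,214.5,284.5,30).round())
print('jar',onz(T,78/3+180,407/3+110,70).round(),onz(S,222/2.1+180,243/2.1+30,70).round())
E
```

```text
lid [660. 464.] [662. 470.] [659. 461. 166.]
lid [671. 234.] [674. 233.] [674. 236. 152.]
lid [482. 224.] [488. 225.] [485. 227. 151.]
lid [469. 453.] [474. 456.] [471. 456. 156.]
bar [432. 399.] [434. 402.] [433. 400. 155.]
bar [439. 281.] [441. 290.] [441. 279. 166.]
coupon [ 391. -186.   30.] [ 392. -182.   30.]
jar [402. 180.  70.] [407. 182.  70.]
```

```bash
cat >> h.py <<'E'
AL=0.053; HX=np.array([np.cos(AL),np.sin(AL),0])
BAR0=np.array([437,341,154.]); HINGE=BAR0+230*HX-[0,0,4]
def barp(th):
    a=th+np.arctan2(4,230); r=np.hypot(230,4); return HINGE-r*np.cos(a)*HX+[0,0,r*np.sin(a)]
def lidtcp(th,t,deep=14):
    z=np.sin(t)*HX-[0,0,np.cos(t)]; return barp(th)+z*deep
E
python3 - <<'E'
from h import *
for t in (0,.3,.5,.7):
  for fl in (1,-1):
    o=ori(AL,t,False,fl); out=[]
    for th in (0,.5,1,1.2,1.4,1.6):
        q=robot.inverse_kinematics(lidtcp(th,t),o); out.append(None if q is None else np.round(q,2).tolist())
    print(t,fl,o.round(2),[('ok' if x else None) for x in out],out[0],out[-2])
print(robot.current_t())
E
```

```text
0 1 [3.14 0.   1.62] ['ok', 'ok', 'ok', 'ok', 'ok', 'ok'] [0.46, 0.33, 1.64, -0.0, 1.17, 0.41] [0.35, 0.57, 0.73, -0.0, 1.85, 0.3]
0 -1 [ 3.14  0.   -1.52] ['ok', 'ok', 'ok', 'ok', 'ok', 'ok'] [0.46, 0.33, 1.64, 0.0, 1.17, -2.73] [0.35, 0.57, 0.73, 0.0, 1.85, -2.84]
0.3 1 [2.84 0.   1.62] ['ok', 'ok', 'ok', 'ok', 'ok', 'ok'] [0.55, 0.21, 1.85, -0.19, 0.83, 0.61] [0.4, 0.37, 1.08, -0.1, 1.41, 0.35]
0.3 -1 [-2.84  0.   -1.52] ['ok', 'ok', 'ok', 'ok', 'ok', 'ok'] [0.55, 0.21, 1.85, -0.19, 0.83, -2.53] [0.4, 0.37, 1.08, -0.1, 1.41, -2.79]
0.5 1 [2.64 0.   1.62] ['ok', 'ok', 'ok', 'ok', 'ok', 'ok'] [0.63, 0.17, 1.99, -0.47, 0.61, 0.91] [0.44, 0.26, 1.29, -0.2, 1.13, 0.43]
0.5 -1 [-2.64  0.   -1.52] ['ok', 'ok', 'ok', 'ok', 'ok', 'ok'] [0.63, 0.17, 1.99, -0.47, 0.61, -2.23] [0.44, 0.26, 1.29, -0.2, 1.13, -2.71]
0.7 1 [2.44 0.   1.62] ['ok', 'ok', 'ok', 'ok', 'ok', 'ok'] [0.71, 0.17, 2.11, -1.02, 0.48, 1.5] [0.49, 0.18, 1.48, -0.37, 0.86, 0.59]
0.7 -1 [-2.44 -0.   -1.52] ['ok', 'ok', 'ok', 'ok', 'ok', 'ok'] [0.71, 0.17, 2.11, -1.02, 0.48, -1.64] [0.49, 0.18, 1.48, -0.37, 0.86, -2.56]
0.15
```

```bash
python3 - <<'E'
from h import *
o=ori(AL,0,False,1)
robot.move_ptp(BAR0+[0,0,60],o); robot.move_gripper(.33)
print(robot.current_t(),robot.current_tcp_pos(),robot.current_gripper_width())
d=snap('wrist','w1'); snap('top','t1'); print(proj(d,BAR0),proj(d,BAR0+[0,0,60]))
E
```

```text
4.3583 [436.9905131  340.99180755 213.99887357] 0.33129908817594644
[273.0442315  221.60527882] [272.79847178 258.71584343]
```

View pics/w1.png

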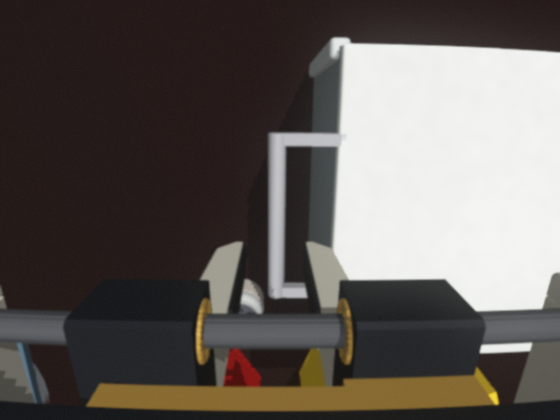

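```bash
python3 - <<'E'
from h import *
d=load('w1'); print(onz(d,277,134,154),onz(d,279,292,154))
E
```

```text
[436.42246997 401.54657538 154.        ] [444.39045449 285.29593425 154.        ]
```

The wrist view shows the bar from (277,134) to (279,292), between the jaws. Its centre comes out at (440,343,154), within 4 mm of the earlier estimate. Now I grip the bar and swing it.

```bash
sed -i 's/^AL=0.053/AL=0.058/; s/BAR0=np.array(\[437,341,154.\])/BAR0=np.array([440,343,154.])/' h.py; python3 - <<'E'
from h import *
o=ori(AL,0,False,1)
robot.move_linear(BAR0+[0,0,55],o,speed=100)
s=robot.move_linear(lidtcp(0,0),speed=100,f_stop=8); print('stop',s,robot.current_tcp_pos())
if not s:
    robot.move_gripper(0.0)
    print('w',robot.current_gripper_width()*93,robot.current_contact_force())
    robot.move_linear(lidtcp(.1,0),speed=80)
    print(robot.current_t(),robot.current_contact_force(),robot.current_gripper_width()*93)
    snap('wrist','w2');snap('scene','s2')
E
```

```text
stop False [440.42895433 343.22871214 140.56241638]
w 11.089443147407481 [-5.0519583   0.28322076  2.35162159]
6.45 [-5.86035107  0.43854209 -0.18484451] 10.98118168146465
```

View pics/s2.png

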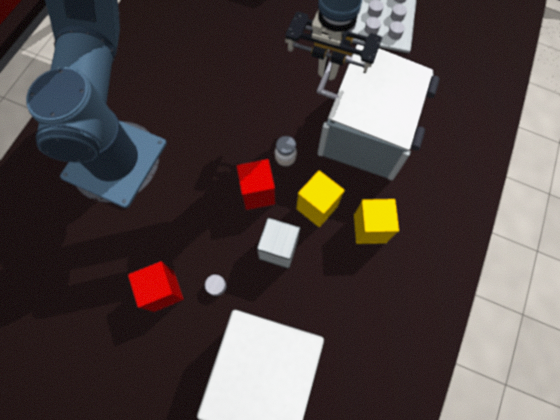

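```bash
python3 - <<'E'
from h import *
for th in np.arange(.25,1.46,.15):
    robot.move_linear(lidtcp(th,0),speed=130)
    f=robot.current_contact_force(); print(round(th,2),f.round(1),round(robot.current_gripper_width()*93,1))
    if np.linalg.norm(f)>25: break
print(robot.current_t()); snap('scene','s3');snap('top','t3')
E
```

```text
0.25 [-7.4  0.4  1.3] 10.6
0.4 [-9.5 -0.   2.3] 10.8
0.55 [-11.4  -1.8   7.1] 11.0
0.7 [-14.8  -2.6  10.3] 10.6
0.85 [-12.8  -4.2  13.4] 11.1
1.0 [-8.3 -4.3 13. ] 11.2
1.15 [-3.9 -3.6  9.3] 11.1
1.3 [-1.6 -3.1  5.5] 11.0
1.45 [-0.3 -4.4  4.8] 10.9
10.3
```

View pics/s3.png

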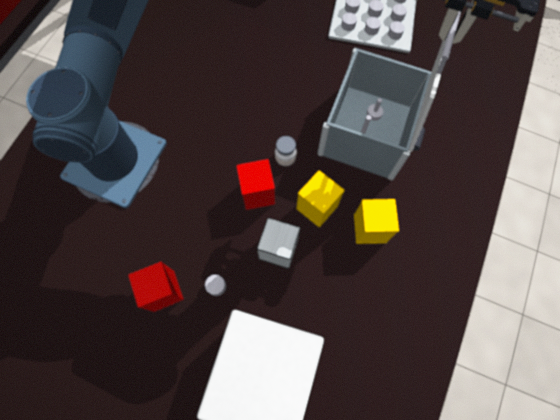

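```bash
python3 - <<'E'
from h import *
robot.move_gripper(.33)
p=robot.current_tcp_pos()
robot.move_linear(p+[0,0,60],speed=150)
robot.move_linear(p+[-150,-60,60],speed=250)
print(robot.current_t(),robot.current_contact_force())
snap('scene','s4');snap('top','t4');snap('wrist','w4')
E
```

```text
12.3667 [ 0.43240032 -0.27913233  0.26158318]
```

View pics/s4.png

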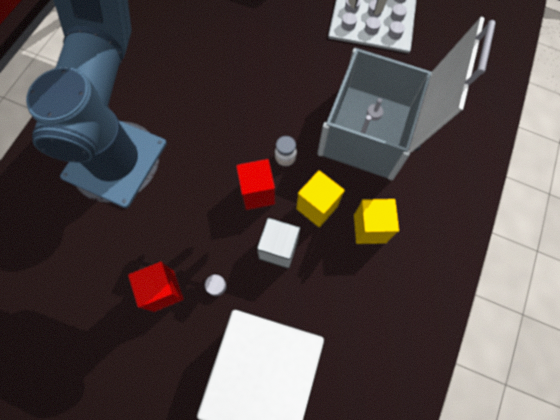

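View pics/t4.png

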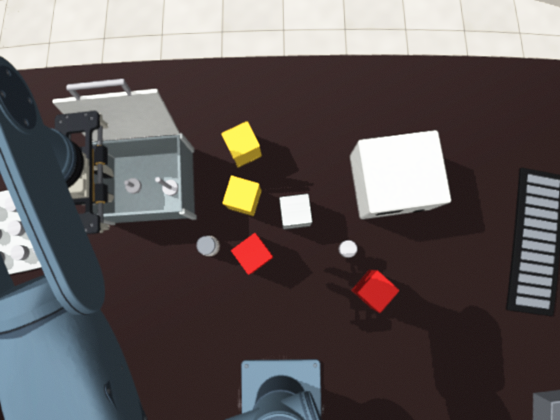

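View pics/w4.png

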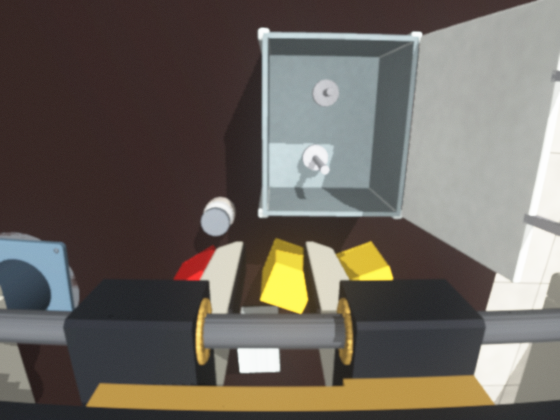

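The lid holds open by itself: hinge line at scene (430,85), bar at (485,45). The tall standard is at top (168,184) and the short one at (132,184). Now I tip the cup.

```bash
python3 - <<'E'
from h import *
C=np.array([487.2,-45.5,0]);yw=.133;f=np.array([np.cos(yw),np.sin(yw),0])
o=ori(yw,0,True,-1)
P=lambda s,z:C+f*s+[0,0,z]
robot.move_ptp(P(-85,180),o)
robot.move_gripper(0)
robot.move_linear(P(-80,83),speed=200)
print(robot.current_t())
robot.move_linear(P(24,83),speed=70)
robot.sleep(.6)
print(robot.current_t(),robot.current_contact_force())
robot.move_linear(P(-30,230),speed=250)
snap('scene','s5');snap('top','t5');snap('wrist','w5')
print(robot.current_t())
E
```

```text
15.4333
17.6667 [ 2.294882    4.71602664 42.01061687]
18.5917
```

View pics/s5.png

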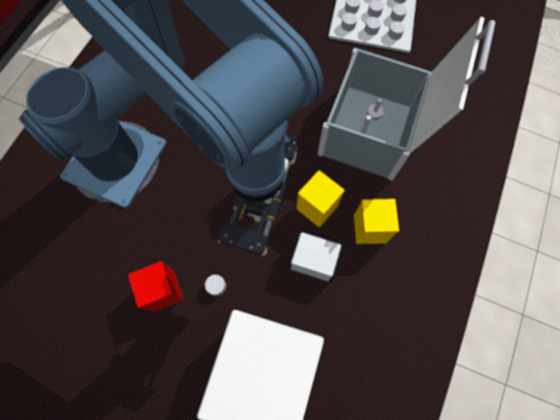

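View pics/t5.png

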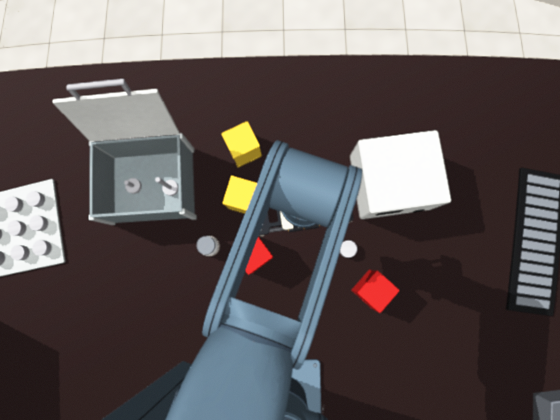

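View pics/w5.png

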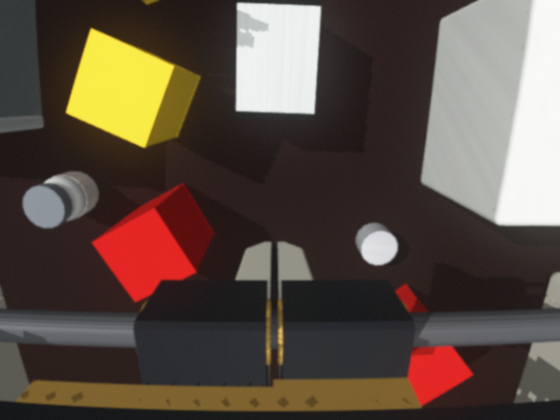

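```bash
python3 - <<'E'
from h import *
W=load('w5');S=load('s5')
a=np.array([onz(W,u,v,72)[:2] for u,v in [(238,3),(322,8),(316,114),(236,110)]]);print(a.round())
print(onz(W,376,244,30).round(), onz(W,45,206,70).round())
hsv=cv2.cvtColor(S['img'],cv2.COLOR_BGR2HSV);m=((hsv[...,1]<60)&(hsv[...,2]>150)).astype(np.uint8)
m[:225]=0;m[290:]=0;m[:,:285]=0;m[:,350:]=0
c=max(cv2.findContours(m,0,1)[0],key=cv2.contourArea);q=cv2.approxPolyDP(c,.05*cv2.arcLength(c,True),True)[:,0];print(q.tolist(),[onz(S,*p,72)[:2].round() for p in q])
cv2.imwrite('pics/c5.png',cv2.resize(S['img'][190:320,250:430],None,fx=4,fy=4,interpolation=cv2.INTER_CUBIC))
E
```

```text
[[617.   3.]
 [622. -69.]
 [533. -78.]
 [527.  -5.]]
[ 398. -177.   30.] [409. 182.  70.]
[[301, 233], [292, 263], [331, 275], [340, 245]] [array([526.,  -5.]), array([534., -75.]), array([621., -66.]), array([615.,   4.])]
```

View pics/c5.png

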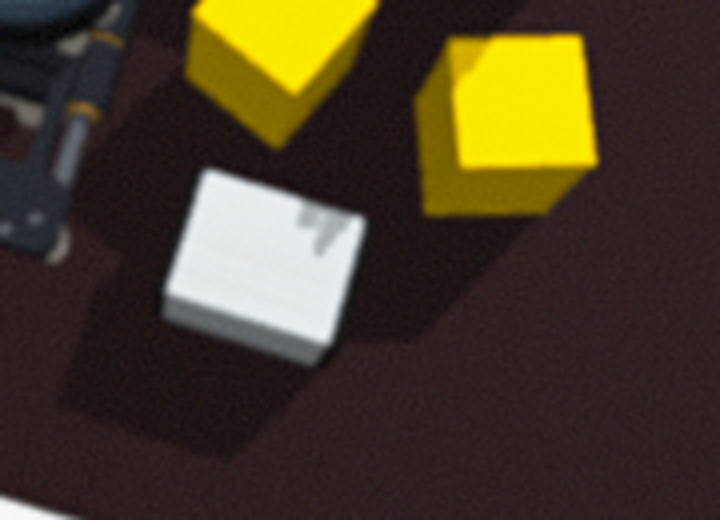

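The cup lies flat with its mouth towards the robot. In the wrist view its top side is (238,3)-(316,114), giving centre (575,-37) and yaw about 0.09. Two views agree at z=72. I plan to grip it by the sides near the rim with the tool tilted, rotate it 90° and set it down, after an IK check.

```bash
cat >> h.py <<'E'
CY=.088; CF=np.array([np.cos(CY),np.sin(CY),0])
def gp(G,fwd,t):
    z=np.sin(t)*np.array([np.cos(fwd),np.sin(fwd),0])-np.array([0,0,np.cos(t)]); return np.array(G,float)+19*z
CL=np.array([574.7,-37.3,0]); G0=CL-30*CF+[0,0,52]
E
python3 - <<'E'
from h import *
for t in (.7,.8):
  for G,tt in ((G0-[60,6,-72],t),(G0,t),(G0+[0,-10,70],t)):
    q=robot.inverse_kinematics(gp(G,CY,tt),ori(CY,tt,True,-1)); print(t,tt,None if q is None else np.round(q,2))
  for x in (480,520,560):
   for z in (82,140):
    for tt in (t-np.pi/2,t-1.3):
     q=robot.inverse_kinematics(gp([x,-75,z],CY,tt),ori(CY,tt,True,-1)); print(' end',t,x,z,round(tt,2),None if q is None else np.round(q,2))
E
```

```text
0.7 0.7 [-0.67  0.04  2.41  1.28  0.48 -0.31]
0.7 0.7 [-0.53  0.33  2.35  1.92  0.41 -0.87]
0.7 0.7 [-0.56  0.15  2.29  1.3   0.41 -0.23]
 end 0.7 480 82 -0.87 [-0.22  0.85  1.25 -0.24  1.88  1.29]
 end 0.7 480 82 -0.6 [-0.25  0.68  1.43 -0.19  1.61  1.28]
 end 0.7 480 140 -0.87 [-0.22  0.79  1.22 -0.25  1.97  1.27]
 end 0.7 480 140 -0.6 [-0.25  0.61  1.39 -0.19  1.71  1.26]
 end 0.7 520 82 -0.87 [-0.21  0.91  1.11 -0.24  1.95  1.29]
 end 0.7 520 82 -0.6 [-0.24  0.74  1.31 -0.18  1.67  1.28]
 end 0.7 520 140 -0.87 [-0.21  0.85  1.08 -0.25  2.04  1.26]
 end 0.7 520 140 -0.6 [-0.24  0.68  1.27 -0.18  1.77  1.26]
 end 0.7 560 82 -0.87 [-0.2   0.98  0.96 -0.24  2.03  1.27]
 end 0.7 560 82 -0.6 [-0.22  0.8   1.18 -0.18  1.74  1.28]
 end 0.7 560 140 -0.87 [-0.2   0.93  0.93 -0.25  2.12  1.25]
 end 0.7 560 140 -0.6 [-0.22  0.75  1.14 -0.18  1.83  1.26]
0.8 0.8 [-0.75  0.07  2.49  1.6   0.56 -0.7 ]
0.8 0.8 [-0.58  0.39  2.43  2.18  0.57 -1.19]
0.8 0.8 [-0.61  0.17  2.36  1.69  0.48 -0.66]
 end 0.8 480 82 -0.77 [-0.23  0.79  1.32 -0.22  1.78  1.29]
 end 0.8 480 82 -0.5 [-0.26  0.61  1.51 -0.17  1.5   1.27]
 end 0.8 480 140 -0.77 [-0.23  0.72  1.28 -0.23  1.88  1.27]
 end 0.8 480 140 -0.5 [-0.26  0.55  1.46 -0.17  1.61  1.25]
 end 0.8 520 82 -0.77 [-0.22  0.85  1.18 -0.22  1.85  1.29]
 end 0.8 520 82 -0.5 [-0.25  0.67  1.39 -0.16  1.56  1.27]
 end 0.8 520 140 -0.77 [-0.22  0.79  1.15 -0.23  1.94  1.27]
 end 0.8 520 140 -0.5 [-0.25  0.61  1.34 -0.16  1.67  1.26]
 end 0.8 560 82 -0.77 [-0.21  0.92  1.04 -0.22  1.93  1.28]
 end 0.8 560 82 -0.5 [-0.24  0.73  1.27 -0.15  1.62  1.28]
 end 0.8 560 140 -0.77 [-0.21  0.86  1.   -0.23  2.02  1.26]
 end 0.8 560 140 -0.5 [-0.24  0.68  1.22 -0.15  1.72  1.26]
```

```bash
python3 - <<'E'
from h import *
for t in (.35,.45,.55):
  for G,tt in ((G0+[-20,0,110],t),(G0,t),(G0+[0,-10,70],t)):
    q=robot.inverse_kinematics(gp(G,CY,tt),ori(CY,tt,True,-1)); print(t,tt,None if q is None else np.round(q,2))
  for x in (480,520):
   for z in (82,140):
    for tt in (t-np.pi/2,t-1.3):
     q=robot.inverse_kinematics(gp([x,-75,z],CY,tt),ori(CY,tt,True,-1)); print(' end',t,x,z,round(tt,2),None if q is None else np.round(q,2))
E
```

```text
0.35 0.35 [-0.4   0.1   1.99  0.24  0.75  0.94]
0.35 0.35 [-0.38  0.32  2.07  0.35  0.47  0.81]
0.35 0.35 [-0.4   0.2   2.    0.27  0.65  0.89]
 end 0.35 480 82 -1.22 [-0.2   1.07  1.06 -0.33  2.2   1.27]
 end 0.35 480 82 -0.95 [-0.21  0.9   1.2  -0.26  1.95  1.29]
 end 0.35 480 140 -1.22 [-0.2   1.    1.05 -0.35  2.27  1.24]
 end 0.35 480 140 -0.95 [-0.21  0.84  1.18 -0.27  2.04  1.27]
 end 0.35 520 82 -1.22 [-0.19  1.14  0.89 -0.34  2.29  1.24]
 end 0.35 520 82 -0.95 [-0.2   0.97  1.06 -0.26  2.03  1.28]
 end 0.35 520 140 -1.22 [-0.19  1.07  0.89 -0.37  2.35  1.21]
 end 0.35 520 140 -0.95 [-0.2   0.9   1.03 -0.27  2.12  1.26]
0.45 0.45 [-0.44  0.06  2.07  0.37  0.64  0.78]
0.45 0.45 [-0.42  0.3   2.15  0.65  0.36  0.49]
0.45 0.45 [-0.44  0.17  2.08  0.44  0.54  0.7 ]
 end 0.45 480 82 -1.12 [-0.2   1.01  1.11 -0.3   2.11  1.28]
 end 0.45 480 82 -0.85 [-0.22  0.84  1.26 -0.24  1.86  1.29]
 end 0.45 480 140 -1.12 [-0.2   0.94  1.09 -0.32  2.19  1.25]
 end 0.45 480 140 -0.85 [-0.22  0.77  1.23 -0.25  1.95  1.27]
 end 0.45 520 82 -1.12 [-0.19  1.08  0.95 -0.31  2.2   1.26]
 end 0.45 520 82 -0.85 [-0.21  0.9   1.13 -0.24  1.93  1.29]
 end 0.45 520 140 -1.12 [-0.19  1.01  0.94 -0.33  2.27  1.23]
 end 0.45 520 140 -0.85 [-0.21  0.84  1.1  -0.25  2.02  1.26]
0.55 0.55 [-0.49  0.04  2.16  0.58  0.55  0.56]
0.55 0.55 [-0.46  0.3   2.24  1.15  0.3  -0.04]
0.55 0.55 [-0.48  0.15  2.16  0.7   0.45  0.42]
 end 0.55 480 82 -1.02 [-0.21  0.95  1.16 -0.28  2.02  1.29]
 end 0.55 480 82 -0.75 [-0.23  0.77  1.33 -0.22  1.76  1.29]
 end 0.55 480 140 -1.02 [-0.21  0.88  1.14 -0.29  2.1   1.26]
 end 0.55 480 140 -0.75 [-0.23  0.71  1.29 -0.22  1.86  1.27]
 end 0.55 520 82 -1.02 [-0.2   1.01  1.01 -0.28  2.1   1.27]
 end 0.55 520 82 -0.75 [-0.22  0.83  1.2  -0.21  1.83  1.29]
 end 0.55 520 140 -1.02 [-0.2   0.95  0.99 -0.3   2.18  1.25]
 end 0.55 520 140 -0.75 [-0.22  0.78  1.16 -0.22  1.92  1.27]
```

```bash
python3 - <<'E'
from h import *
t=.35;o=ori(CY,t,True,-1)
robot.move_ptp(gp(G0+[-10,0,95],CY,t),o)
robot.move_gripper(.93)
s=robot.move_linear(gp(G0,CY,t),speed=120,f_stop=6); print('stop',s,robot.current_tcp_pos(),gp(G0,CY,t))
d=snap('wrist','w6')
if not s:
    robot.move_gripper(0); print('w',robot.current_gripper_width()*93,robot.current_contact_force())
    robot.move_linear(gp(G0+[0,-5,40],CY,t),speed=100)
    print(robot.current_t(),robot.current_contact_force())
    snap('scene','s6')
E
```

```text
stop False [551.73019195 -39.52374302  34.6602599 ] [551.30593337 -39.36400851  34.15191846]
w 72.3433006764804 [-2.01006428  3.4371866   5.80933524]
22.575 [-0.7580082   0.05471449 -2.91267501]
```

View pics/w6.png

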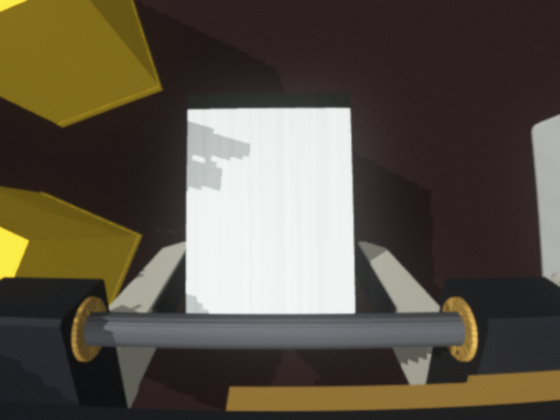

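View pics/s6.png

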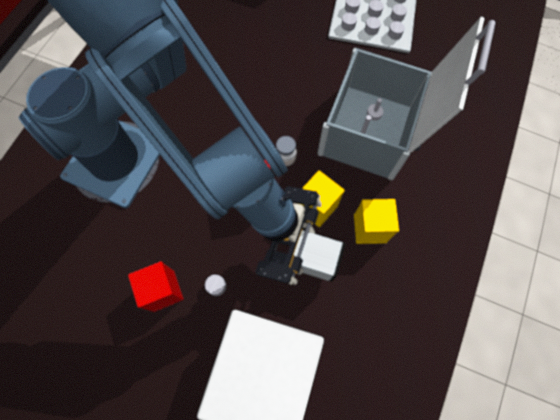

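```bash
python3 - <<'E'
from h import *
robot.move_linear(gp([545,-60,150],CY,0.1),ori(CY,.1,True,-1),speed=80)
robot.move_linear(gp([535,-70,150],CY,-.6),ori(CY,-.6,True,-1),speed=40)
tt=.35-np.pi/2
robot.move_linear(gp([525,-75,115],CY,tt),ori(CY,tt,True,-1),speed=50)
print(robot.current_t(),robot.current_contact_force(),robot.current_gripper_width()*93)
snap('scene','s7'); snap('top','t7')
E
```

```text
25.15 [ 0.69007168 -0.54406231 -2.4841052 ] 72.10714906779434
```

View pics/s7.png

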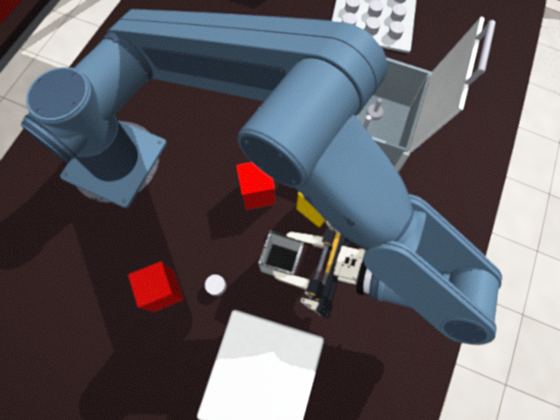

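The cup is mouth-up in the jaws at (285,255). Next I lower it with a force stop and let go.

```bash
python3 - <<'E'
from h import *
tt=.35-np.pi/2
s=robot.move_linear(gp([525,-75,76],CY,tt),speed=50,f_stop=4)
print(s,robot.current_tcp_pos()-gp([525,-75,82],CY,tt),robot.current_contact_force())
robot.move_gripper(1.0); robot.sleep(.3)
p=robot.current_tcp_pos(); z=(gp([0,0,0],CY,tt))/19
robot.move_linear(p-z*70+[0,0,20],speed=150)
robot.move_linear(p-z*70+[0,-10,170],ori(CY,-.6,True,-1),speed=250)
print(robot.current_t())
snap('scene','s8'); snap('top','t8');snap('wrist','w8')
E
```

```text
True [-0.72554895  0.88148154  0.77475605] [1.39997847 1.97453917 2.29006727]
28.2083
```

View pics/s8.png

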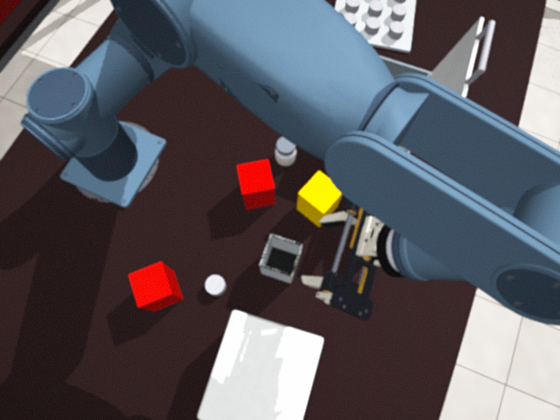

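View pics/t8.png

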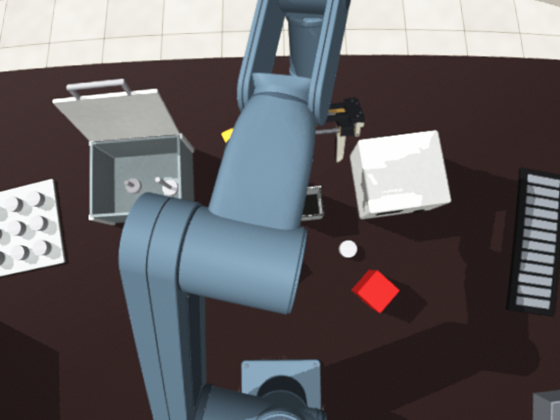

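The cup stands mouth-up at scene (283,258). Next I measure the standard from the top and wrist pictures taken earlier.

```bash
python3 - <<'E'
from h import *
a=cv2.resize(load('t8')['img'][160:210,110:190],None,fx=8,fy=8,interpolation=cv2.INTER_CUBIC)
b=cv2.resize(load('w4')['img'][70:220,250:430],None,fx=3,fy=3,interpolation=cv2.INTER_CUBIC)[:400]
c=np.zeros((600,800,3),np.uint8)
c[:400,:640]=a[:400]; cv2.imwrite('pics/ca.png',a); cv2.imwrite('pics/cb.png',cv2.resize(load('w4')['img'][70:220,255:425],None,fx=4,fy=4,interpolation=cv2.INTER_CUBIC))
cv2.imwrite('pics/cc.png',cv2.resize(load('s8')['img'][210:300,240:330],None,fx=6,fy=6,interpolation=cv2.INTER_CUBIC))
E
```

```text
(no output)
```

View pics/ca.png

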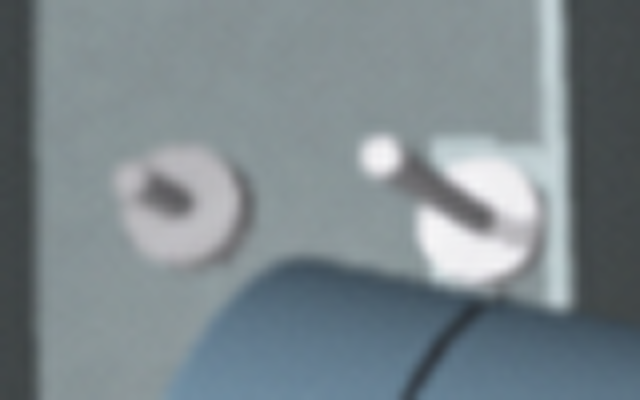

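View pics/cb.png

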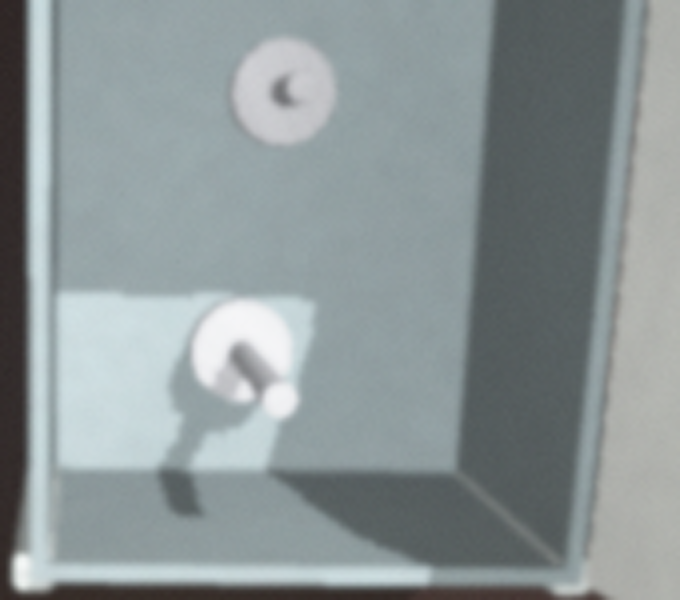

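View pics/cc.png

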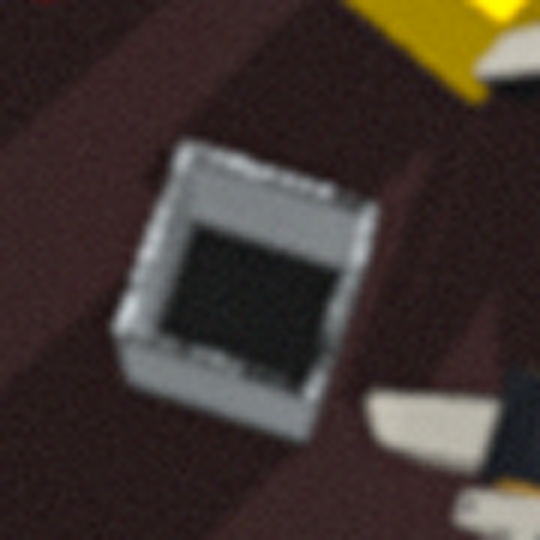

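```bash
python3 - <<'E'
from h import *
T=load('t8');W=load('w4');S=load('s8')
print('tip',onz(T,157.5,179.5,136).round(1),onz(W,325,170,136).round(1),tri((T,157.5,179.5),(W,325,170)).round(1))
print('disc',onz(T,478/8+110,220/8+160,24).round(1),onz(W,241/4+255,349/4+70,24).round(1))
print('short disc',onz(T,182/8+110,205/8+160,24).round(1),onz(W,284/4+255,91/4+70,24).round(1))
c=[(185,147),(376,203),(315,388),(118,332)]
P=np.array([onz(S,u/6+240,v/6+210,104)[:2] for u,v in c]);print('cup',P.round(),P.mean(0).round(1))
fl=[(195,230),(338,268),(302,382),(165,335)]
b=[(128,385),(305,438)]
print([onz(S,u/6+240,v/6+210,0)[:2].round() for u,v in b])
E
```

```text
tip [562.8 290.4 136. ] [566.5 294.  136. ] [566.1 292.8 128. ]
disc [562.2 289.8  24. ] [566.2 294.8  24. ]
short disc [569.5 393.8  24. ] [574.2 399.   24. ]
cup [[ 470.  -43.]
 [ 540.  -35.]
 [ 546. -104.]
 [ 476. -114.]] [508.1 -74. ]
[array([ 475., -114.]), array([ 546., -105.])]
```

The tall standard, with the long stem at top (157,179), is at about (565,292). The cup mouth is centred at (508,-74). I go by way of a safe point, then check from the wrist camera above the stem.

```bash
python3 - <<'E'
from h import *
o=ori(AL,0,True,-1)
robot.move_ptp([480,-20,330],o)
robot.move_ptp([565,292,215],o)
robot.move_gripper(.42)
d=snap('wrist','w9');snap('top','t9')
print(robot.current_t(),robot.current_tcp_pos(),proj(d,[565,292,136]),proj(d,robot.current_tcp_pos()))
E
```

```text
31.5 [564.99401857 292.03234752 214.97307178] [273.75048031 214.42498285] [273.77787051 260.04122264]
```

View pics/w9.png

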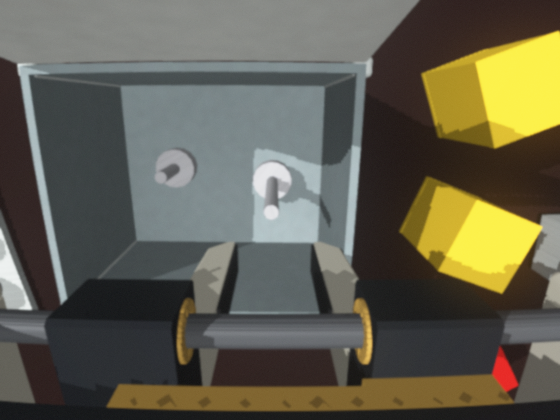

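The stem tip is at (272,211), against a predicted (274,214), so the aim is within 3 mm. Now I descend, grip and lift.

```bash
python3 - <<'E'
from h import *
s=robot.move_linear([567,293,108],speed=100,f_stop=5); print('stop',s,robot.current_tcp_pos())
if not s:
    robot.move_gripper(0); print('w',robot.current_gripper_width()*93,robot.current_contact_force())
    robot.move_linear([567,293,300],speed=120)
    print(robot.current_t(),robot.current_contact_force(),robot.current_gripper_width()*93)
    snap('scene','s10');snap('wrist','w10');snap('top','t10')
E
```

```text
stop False [567.54650738 293.18227788 108.83529599]
w 11.305311746114015 [0.54849543 0.34429872 0.1198462 ]
35.0333 [-0.05647456  0.46216922 -2.34001485] 11.768940019762459
```

View pics/s10.png

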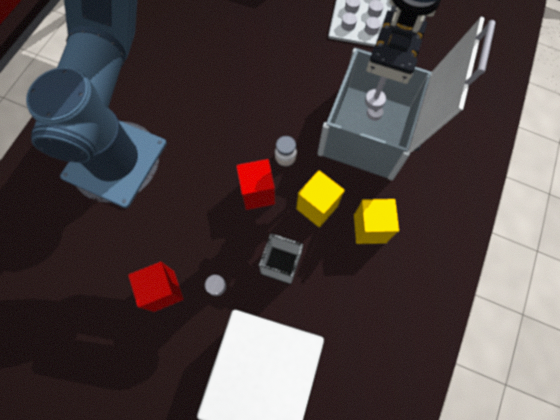

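View pics/w10.png

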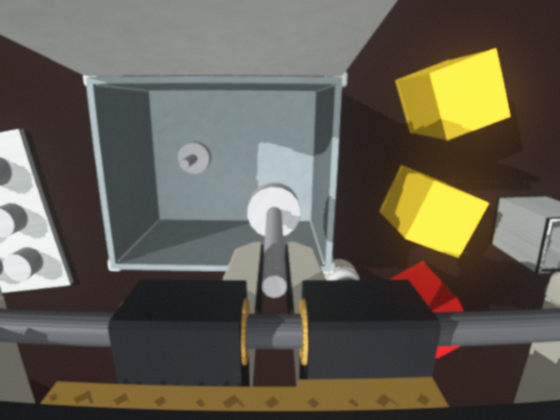

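View pics/t10.png

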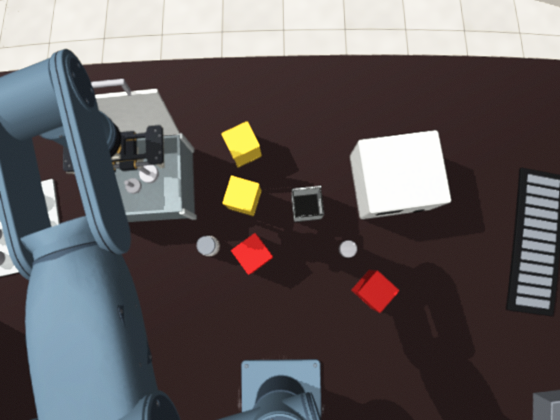

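```bash
python3 - <<'E'
from h import *
T=load('t10');W=load('w10');S=load('s10')
p=np.array([567,293,300]); print('disc pred',proj(W,p-[0,0,85]),onz(W,274,211,215))
cv2.imwrite('pics/cd.png',cv2.resize(T['img'][170:240,270:350],None,fx=8,fy=8,interpolation=cv2.INTER_CUBIC))
cv2.imwrite('pics/ce.png',cv2.resize(S['img'][225:290,250:315],None,fx=8,fy=8,interpolation=cv2.INTER_CUBIC))
E
```

```text
disc pred [273.52532928 211.88796409] [567.73651407 292.6764973  215.        ]
```

View pics/cd.png

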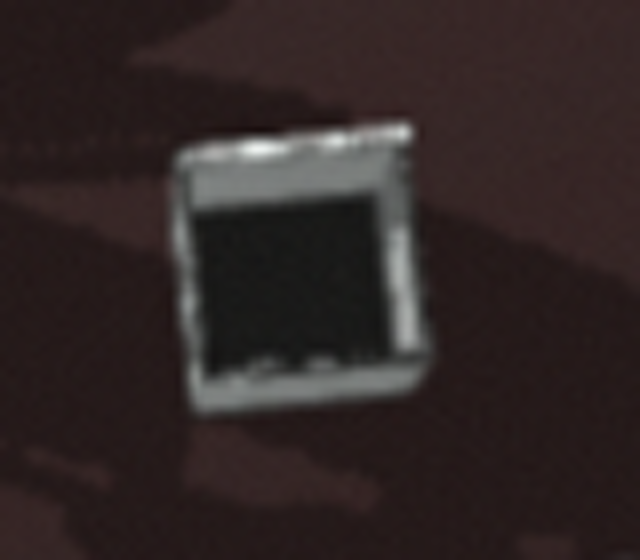

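View pics/ce.png

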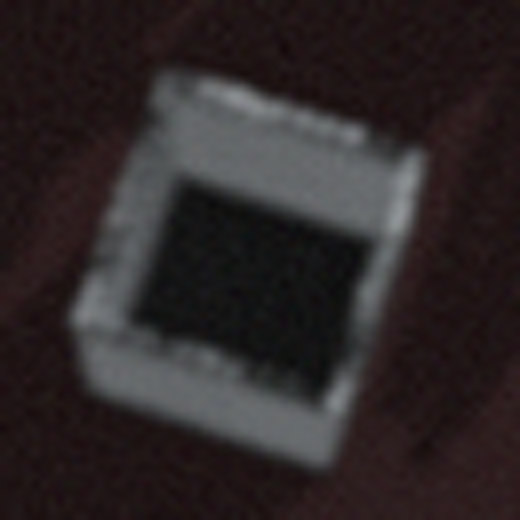

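```bash
python3 - <<'E'
from h import *
T=load('t10');S=load('s10')
P=np.array([onz(T,u/8+270,v/8+170,104)[:2] for u,v in [(178,155),(412,130),(430,360),(192,382)]]);print(P.round(),P.mean(0))
P=np.array([onz(S,u/8+250,v/8+225,104)[:2] for u,v in [(158,78),(425,148),(338,405),(78,322)]]);print(P.round(),P.mean(0))
print(robot.inverse_kinematics([508,-76,250],ori(.115,0,True,-1)))
E
```

```text
[[ 538.  -41.]
 [ 544. -114.]
 [ 472. -117.]
 [ 467.  -44.]] [505.2597241  -78.83888042]
[[ 468.  -45.]
 [ 541.  -34.]
 [ 547. -106.]
 [ 476. -113.]] [507.90138001 -74.54914783]
[-3.65923352e-01  1.72920136e-01  1.56759854e+00 -4.44089210e-16
  1.40107398e+00  1.08987298e+00]
```

```bash
python3 - <<'E'
from h import *
o=ori(.11,0,True,-1)
robot.move_ptp([507.5,-76,270],o)
robot.move_linear([507.5,-76,215],speed=100)
print(robot.current_t(),robot.current_gripper_width()*93,robot.current_tcp_pos())
d=snap('wrist','w11');snap('scene','s11')
E
```

```text
37.2833 10.956653027931766 [507.95098476 -75.84690232 215.42745624]
```

View pics/w11.png

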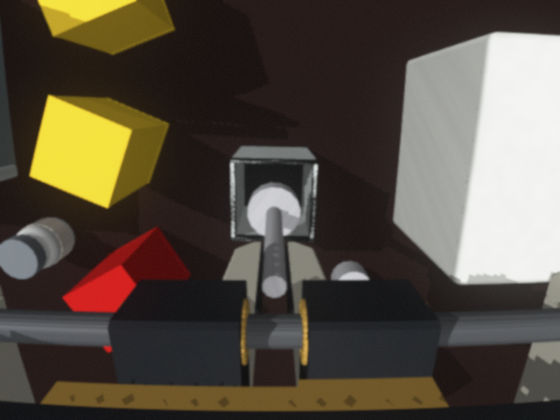

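View pics/s11.png

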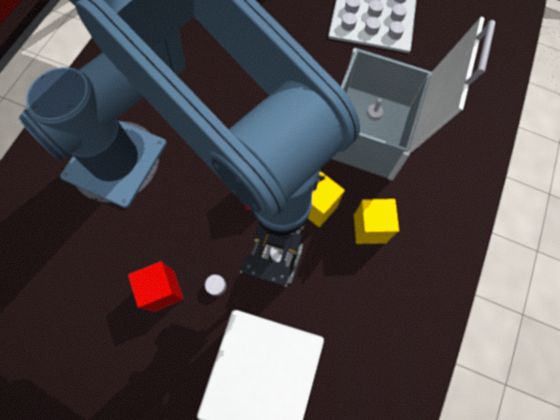

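```bash
python3 - <<'E'
from h import *
W=load('w11'); print(proj(W,[508,-76,104])); P=np.array([onz(W,*p,104)[:2] for p in [(231,160),(317,160),(316,238),(232,240)]]);print(P.round(),P.mean(0))
cv2.imwrite('pics/cf.png',cv2.resize(W['img'][135:250,215:335],None,fx=5,fy=5,interpolation=cv2.INTER_CUBIC))
E
```

```text
[273.7698867  202.72345398]
[[ 540.  -37.]
 [ 548. -107.]
 [ 480. -116.]
 [ 470.  -43.]] [509.68354433 -75.99946365]
```

View pics/cf.png

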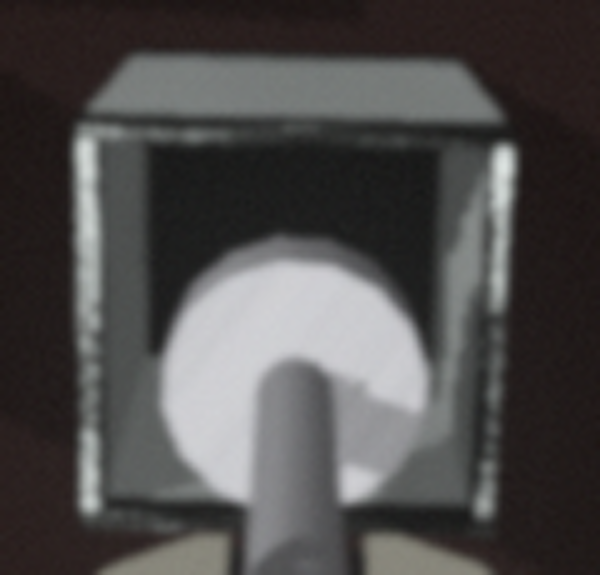

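The disc is centred over the mouth: rim corners at (231,160), (317,160), (316,238) and (232,240), all about 70 mm apart as expected. Now I lower it under a force stop.

```bash
python3 - <<'E'
from h import *
a=robot.move_linear([508.5,-76,122],speed=70,f_stop=6)
print(a,robot.current_tcp_pos())
if not a:
    s=robot.move_linear([508.5,-76,102],speed=20,f_stop=2.5)
    print(s,robot.current_tcp_pos(),robot.current_contact_force())
    snap('scene','s12')
print(robot.current_t())
E
```

```text
False [508.88493126 -76.11623545 122.51793952]
True [508.27232235 -75.66609738 105.89265283] [-0.00583609  0.97815137  4.02037201]
39.6667
```

Contact came at TCP z=105.9, against an expected 106.8 for the disc on the cup floor. I release and retreat.

```bash
python3 - <<'E'
from h import *
robot.move_gripper(.22); robot.sleep(.3)
p=robot.current_tcp_pos()
robot.move_linear(p+[0,0,60],speed=80)
robot.move_linear(p+[-40,0,150],speed=200)
snap('wrist','w13')
robot.move_ptp([250,-330,350],ori(.11,0,True,-1))
robot.sleep(.3)
print(robot.current_t(),robot.current_contact_force())
snap('scene','s13');snap('top','t13')
E
```

```text
43.5917 [-0.24396365 -0.42588036  0.38331063]
```

View pics/w13.png

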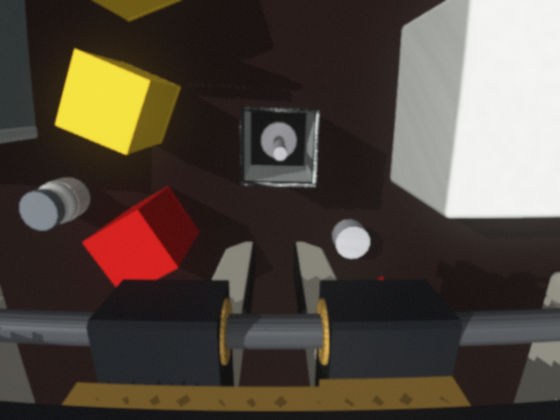

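View pics/s13.png

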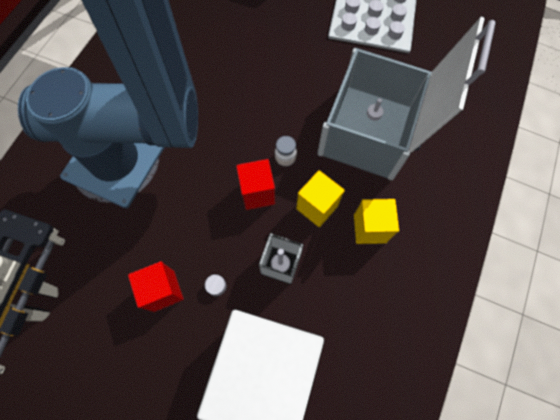

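View pics/t13.png

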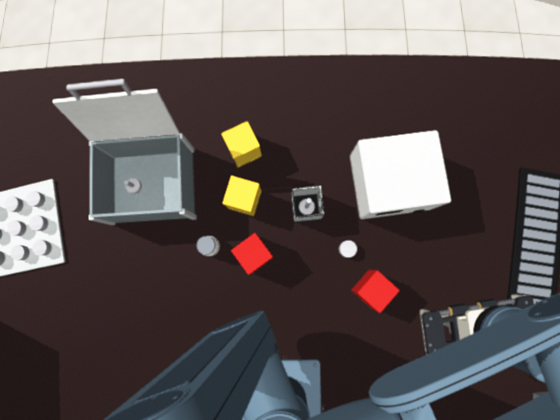

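The final views show the stem upright in the cup at scene (281,258) and top (307,204). The lid is open, and the short standard is still at top (132,184). The jar (207,245), coupon (348,249) and look-alikes are at their original pixels.

```bash
python3 - <<'E'
from h import *
a=load('t13')['img'].astype(int);b=load('top0')['img'].astype(int)
for n,(u,v) in dict(jar=(207,245),coupon=(348,248),red=(252,253),yel=(242,193)).items():
    print(n,np.abs(a-b)[v-14:v+14,u-14:u+14].max(2).mean().round(1))
robot.hand_in(); print(robot.current_t())
E
```

```text
jar 24.2
coupon 17.5
red 22.4
yel 20.4
the job is handed in; nothing more can be done
the job is handed in; nothing more can be done
```

The job is done and handed in; the robot clock read 43.6 s of the 72 s allowed just before.

- **Lid:** I gripped the bar, swung it to about 1.45 rad and let go. The springs carried it on, and it was still open in every later picture.
- **Cup:** I tipped it over with a push. I then gripped it by its sides near the mouth, turned it 90° and lowered it mouth-up, with its centre at about (508, -76) mm.
- **Standard:** I took the tall one by its stem and lowered it into the cup until a light contact. The tool was then at 105.9 mm, against 106.8 mm expected for the disc on the cup floor. I let go, and the last wrist, scene and top views show it upright in the cup.
- **Left alone:** The short standard is still in the chest. By eye, the jar, disc, red and yellow cups and white box are at the same pixels as at the start.

Two checks did not come out clean:
- **Push force:** The tool read 42 N upwards at the end of the tipping push. I think the rising rim was wedged under the fingertips. That would be the fingers rather than the gripper's body, but I did not confirm it. It cleared on retreat, and the cup was then lying flat.
- **Picture difference:** Comparing the first and last top pictures gave mean differences of 17 to 24 grey levels around the jar, disc and look-alikes. They were similar at all four spots, and I put them down to noise and lighting, not to movement. I did not look into it further, because the hand-in ran in the same script.

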